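# Return surplus studs through a sprung flap

### The arm

A 6-joint arm with a two-finger parallel gripper is mounted at the origin on a cart in front of the work surface, level with it; the furniture and walls round the work are solid. World frame = base frame: x ahead of the robot, y to its left, z up, the work surface at z = 0. Lengths are in m, angles in rad, forces in N, time in s.
With the tool pointing down it reaches from about 0.375 to 0.9 m from the base axis. Payload 3.1 kg.
Tool frame: the origin (TCP) lies between the finger pads; the fingertips stand robot.tip_extent ahead of it and the grasp point (between the pads) lies 3 mm ahead of it (robot.tip_extent is the distance from the TCP to the fingertips, in m); z points along the fingers, x is the direction in which the jaws open and shut, and the axes are right-handed (so a half turn about z gives the same grasp; the last joint's range is limited). The gripper opens to 87 mm and grips with 3 to 60 N. Pads are 19 mm wide; open, the fingers measure 117 mm over their backs; the gripper's body (75 mm by 190 mm) begins 51 mm behind the grasp point.
Start: joints at [1.097, 0.527, 1.433, -0, 1.181, -0.178], TCP at [0.182, 0.598, 0.245] pointing down, gripper open.
Joint ranges: [-3.08, 3.08], [-0.75, 2.2], [0.22, 2.44], [-1.43, 4.57], [0, 2.65], [-2.85, 2.85]. Speed limits (rad/s): [2.79, 2.79, 3.14, 3.14, 3.14, 3.14].

### API

Orientations are given as a unit quaternion [x, y, z, w].
In Python, from rig import robot, cams gives the robot as it stands.
- The arm moves only by the tool carry_out, never from a script. Its argument "steps" is a list of rows, each a list of 3 entries, a list of its own where there are three numbers: the shift along the world's x, y, z in cm, then the turn about the world's z in degrees, then the closure, from 0 (fully open) to 1 (shut). In form: [[[dx, dy, dz], spin, fingers], ...]. A call has 1 to 10 rows; each row shifts and turns the pose as measured when the row begins; what a row does not reach is not made up. A row lasts 1/10 s, in which the tool goes at most 50 mm and 8.59 degrees, less where a joint would pass 70% of its speed; a pose out of reach is approached as far as the arm can. A call with a gripper value outside its range is refused whole. The fingers move at their own pace and stop on an object; "squeeze" is the grip in N (left out, the last holds). Time passes only in rows, so rows that do not move let the fingers close. It gives the time, the measured TCP pose, the force and the opening at its end, in the units of the state.
- robot.get_obs(): the state, without advancing time (a new reading comes with each control period).
- cams.camera(name): name is "scene" or "top" or "wrist"; returns a dict with "pixels" (480x640x3 uint8, red, green, blue), "fx", "fy", "cx", "cy" (pixels), "k1" (the pictures are not rectified: a ray, as slopes to the right and down, at radius r is drawn at 1 + k1 r^2 times it, then the intrinsics apply), "eye" and "rotation" of the camera in the world. Camera axes: x right, y up, looking along -z (the intrinsics and any distortion apply to the point x, -y, -z); pixel columns grow to the right and rows downward; lengths in m; the calibration is good to about 2 mm. A picture is of the moment at which its call begins. There is no depth.
- robot.hand_in(): hands the job in, once; it reports no verdict.
The state is a dict: "time": time; "q": joint angles; "joint_velocities": joint speeds; "joint_torque": joint torques, N m; "position": TCP position; "tool_rot": TCP orientation; "ft_force": force on the tool from outside, world axes, zero at the start; "moment": the same for the moment, N m; "grip_width": finger opening in m.
Only numpy, scipy, OpenCV 4.12 (cv2) and the standard library are available. Lean on these libraries where they do the work, as an engineer would, in place of code of your own. Each camera call takes 0.05 s, during which the arm holds its last target. There are 200 camera calls.

### The job

Empty the three loose threaded studs in the sheet-metal scoop into the grey return hopper: push the hopper's sprung flap inward with the front of the scoop and keep it held open with the scoop, gripper off the flap, while you tip all three studs through. Then draw the scoop out so that the flap springs shut, and set the empty scoop back down on its rubber mat, right way up. Do not disturb the other things on the bench.

Things in the scene. Friction and masses are not known exactly. Their poses are not given: they have to be found in the camera images.
- hopper: fixed return hopper, a grey sheet-metal box 170 long (x) x 140 wide (y) x 155 high, closed all round but for its flap. Origin: centre of its underside; z up; front faces -x, roughly to the robot. The front wall is 70 high; from its top edge a face slopes up and back at 45 degrees to x = 0, z = 155; behind that the top is flat. Inside it is empty down to the floor at z = 4
- hopper_sill (a point): middle of the lower edge of the hopper's sloping face (hopper x = -85, y = 0, z = 70), axes as the hopper's. The face has an opening 96 wide (y) x 98 up the slope that starts 10 up the slope from this edge; the flap closes it
- flap_hinge_line (a point): middle of the flap's hinge line, at the upper end of the sloping face (hopper x = -8.5, z = 146.5)
- flap (a joint): angle of the steel flap, 92 wide x 98 long, 2 thick, hinged along its upper edge and swinging inward (lower edge goes down and back). 0 = shut, lying in the sloping face; 1.25 = stop. A spring shuts it: about 1 N at its lower edge to start it, about 2.5 N at 0.8 rad
- scoop: loose aluminium parts scoop, about 0.18 kg: a tray 95 long (x -45 to 50) x 72 wide, its front (+x) end open; side walls 37 high, back wall 49. Origin: on its underside, 45 ahead of its back end; z up. The tray floor rises forward at 0.07 rad, so carried level it keeps the studs; they slide out when it is pitched nose-down by 30 to 55 degrees or so
- scoop_grip (a point): grip point at the middle of the scoop's black handle, axes as the scoop's: scoop x = -85, y = 0, z = 50. The handle is a straight bar along scoop x (x -120 to -47), 16 wide (y) x 24 high (z 38 to 62), raised clear of the bench behind the back wall
- scoop_nose (a point): middle of the front edge (lip) of the tray floor, scoop x = 51, z = 11; that is 136 ahead of and 39 below the grip point
- mat: fixed black rubber mat 220 (x) x 150 (y) x 3 thick, the scoop's place; origin: centre of its underside; axes along its sides
- stud_1: one of three alike loose rusty threaded studs (plain rods without a head), 9 thick x 35 long, 25 g, lying across the scoop's tray one behind the other; origin at the middle of its underside as it lies (the rearmost)
- stud_2: like stud_1, the middle one
- stud_3: like stud_1, the front one
- knob_spare: bystander: black knob with a side lug 34x42x16, loose on the bench nearest the robot; origin under its centre
- pot_spare: bystander: small potentiometer with a shaft 17x38x17, loose on the bench nearest the robot; origin under its centre
- plate_spare: bystander: small brass latch plate 22x42x10, lying loose on the bench between and behind the hopper and the mat; origin under its centre

How it is judged:
On the way, in this order (a step that is already met when the one before it is completed fails the run):
1. the scoop pushes the flap inward and holds it open (more than 0.3 rad) before the studs are all in (value of joint flap above 0.3 rad and contact force between scoop and flap above 0.1 N), for 0.1 s.
2. all three studs are inside the hopper while the scoop still holds the flap open (x of stud_1 in the frame of hopper between -0.083 and 0.083 m and y of stud_1 in the frame of hopper between -0.067 and 0.067 m and z of stud_1 in the frame of hopper between -0.002 and 0.066 m and x of stud_2 in the frame of hopper between -0.083 and 0.083 m and y of stud_2 in the frame of hopper between -0.067 and 0.067 m and z of stud_2 in the frame of hopper between -0.002 and 0.066 m and x of stud_3 in the frame of hopper between -0.083 and 0.083 m and y of stud_3 in the frame of hopper between -0.067 and 0.067 m and z of stud_3 in the frame of hopper between -0.002 and 0.066 m and value of joint flap above 0.2 rad and contact force between scoop and flap above 0.1 N), for 0.1 s.
At the end, for the whole second after the job is handed in: All three studs lie inside the hopper, the flap is shut (under 0.08 rad), and the scoop rests still and right way up (within 7 degrees) on the mat, the middle of its tray within 90 mm along and 60 mm across of the mat's centre (x of stud_1 in the frame of hopper between -0.083 and 0.083 m and y of stud_1 in the frame of hopper between -0.067 and 0.067 m and z of stud_1 in the frame of hopper between -0.002 and 0.066 m and x of stud_2 in the frame of hopper between -0.083 and 0.083 m and y of stud_2 in the frame of hopper between -0.067 and 0.067 m and z of stud_2 in the frame of hopper between -0.002 and 0.066 m and x of stud_3 in the frame of hopper between -0.083 and 0.083 m and y of stud_3 in the frame of hopper between -0.067 and 0.067 m and z of stud_3 in the frame of hopper between -0.002 and 0.066 m and value of joint flap below 0.08 rad and angle between scoop's own z axis and vertical below 0.12 rad and height (world z) of scoop below 0.01 m and linear speed of scoop below 0.02 m/s and x of scoop in the frame of mat between -0.09 and 0.09 m and y of scoop in the frame of mat between -0.06 and 0.06 m); the robot touches nothing.
It fails at once if the robot itself touches the flap (contact force between any of the arm, the fingers and flap above 1 N).
It fails at once if a bystander is moved more than 40 mm (distance of any of knob_spare, pot_spare, plate_spare from where it was at the start of the episode above 0.04 m).
It also fails if it takes over 72 s, if anything falls off the work surface, if the arm or the gripper's body presses on something with over 40 N, if the wrist force passes 120 N, or if a joint passes its speed limit or range.

## Working session

There is one attempt and no reset: what is moved stays moved. The work goes in short steps, Python scripts to look and compute and a tool call to move; the robot and the scene stay as the last step left them, time stands still between calls to the robot, and variables do not carry over. Pictures are saved under pics/ and viewed, about 8 in all and at most 12, crops included, and the job is handed in when it is done.

Besides the shell and the picture viewer there is one more tool, called after "Request:" as name(argument=value, ...), one argument or row to a line, values as JSON. carry_out: Moves the arm, as the interface text tells. Its arguments: {"type":"object","properties":{"steps":{"type":"array"},"squeeze":{"type":"number"}},"required":["steps"]}

```bash
ls; mkdir -p pics; python3 - <<'E'
from rig import robot, cams
import cv2, numpy as np
o=robot.get_obs(); print(o, robot.tip_extent)
for n in ("scene","top"):
    c=cams.camera(n); cv2.imwrite(f"pics/{n}0.png",c["pixels"][:,:,::-1])
    print(n,{k:(np.round(v,4).tolist() if not isinstance(v,float) else v) for k,v in c.items() if k!="pixels"})
    np.savez(f"{n}0.npz",**c)
E
```

```text
pics
{'time': 0.0, 'q': array([ 1.09647228e+00,  5.28477163e-01,  1.43387101e+00, -1.45427078e-05,
        1.18140226e+00, -1.78493718e-01]), 'joint_velocities': array([ 4.02776066e-04, -9.35905898e-04, -8.19686692e-04,  4.86038640e-05,
        8.49465792e-05,  4.24546375e-04]), 'joint_torque': array([-1.55434755e-03, -4.40047753e+01, -1.76584393e+01,  6.32114941e-02,
        5.84504195e-02, -1.23763834e-04]), 'position': array([0.18186835, 0.59725059, 0.24357478]), 'tool_rot': array([ 8.03594241e-01,  5.95176555e-01, -9.64243291e-04,  4.84020262e-04]), 'ft_force': array([-0.49771537, -0.6089377 ,  0.0713813 ]), 'moment': array([ 0.03858661, -0.02970147, -0.01225931]), 'grip_width': 0.08708859325899646} 0.022
scene {'fx': 484.89146063679664, 'fy': 484.89146063679664, 'cx': 325.94641006535596, 'cy': 237.58223750378409, 'k1': -0.02126222659782047, 'eye': [0.0001, -0.4262, 0.5255], 'rotation': [0.4476, -0.2276, -0.3926, 0.7705]}
top {'fx': 454.98604181178155, 'fy': 454.98604181178155, 'cx': 315.33433596009127, 'cy': 236.01387807020743, 'k1': 0.035087540380821576, 'eye': [0.4489, 0.006, 0.939], 'rotation': [-0.07, 0.0611, 0.7069, -0.7012]}
```

View pics/scene0.png

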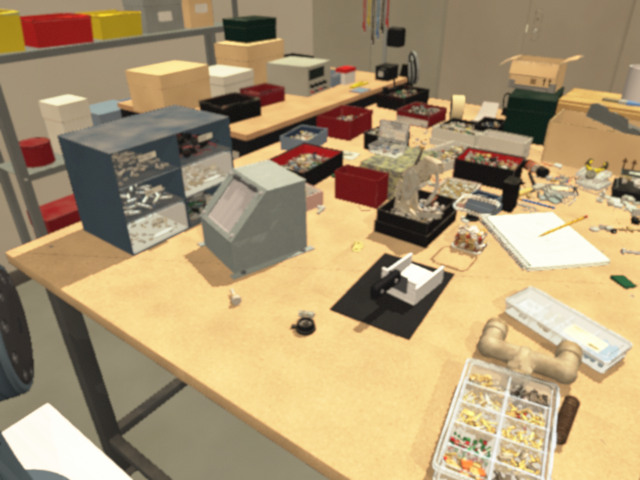

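View pics/top0.png

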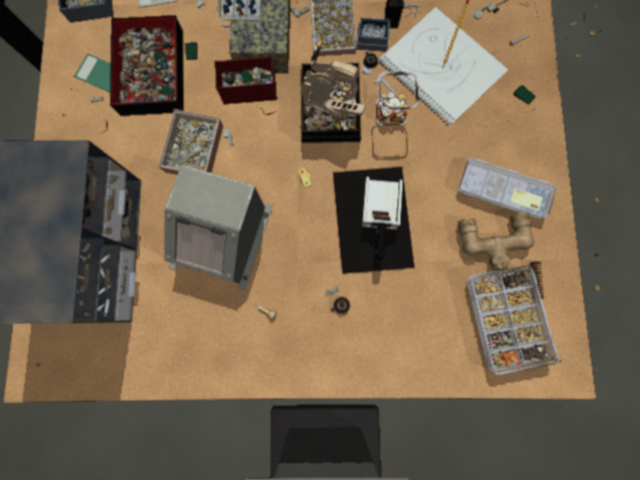

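```bash
cat > h.py <<'E'
import numpy as np, cv2
from scipy.spatial.transform import Rotation as R
def K(c): return np.array([[c["fx"],0,c["cx"]],[0,c["fy"],c["cy"]],[0,0,1]],float), np.array([float(c["k1"]),0,0,0])
def ray(c,uv):
    k,d=K(c); p=cv2.undistortPoints(np.array(uv,float).reshape(-1,1,2),k,d)[:,0]
    v=np.c_[p[:,0],-p[:,1],-np.ones(len(p))]
    return rot(c).apply(v)
def rot(c):
    r=np.array(c["rotation"]); return R.from_quat(r) if r.size==4 else R.from_matrix(r)
def onz(c,uv,z):
    v=ray(c,uv); e=np.array(c["eye"]); return e+v*((z-e[2])/v[:,2])[:,None]
def proj(c,P):
    q=rot(c).inv().apply(np.atleast_2d(P)-np.array(c["eye"])); k,d=K(c)
    q=q*[1,-1,-1]; return cv2.projectPoints(q.reshape(-1,1,3),np.zeros(3),np.zeros(3),k,d)[0][:,0]
def load(n): return dict(np.load(n))
E
python3 - <<'E'
from h import *
t=load("top0.npz"); s=load("scene0.npz")
im=t["pixels"][:,:,::-1]
a=cv2.resize(im[160:295,160:280],None,fx=4,fy=4,interpolation=cv2.INTER_CUBIC)
b=cv2.resize(im[160:295,328:418],None,fx=4,fy=4,interpolation=cv2.INTER_CUBIC)
o=np.hstack([a[:,:430],b]); print(o.shape); cv2.imwrite("pics/crop0.png",o)
# mat: dark mask
def mat(c,box):
    x0,y0,x1,y1=box; g=c["pixels"][y0:y1,x0:x1].max(2)
    m=(g<60).astype(np.uint8); n,l,st,_=cv2.connectedComponentsWithStats(m); i=1+st[1:,4].argmax()
    cn=max(cv2.findContours((l==i).astype(np.uint8),0,2)[0],key=cv2.contourArea)
    h=cv2.convexHull(cn); return h[:,0]+[x0,y0]
h=mat(t,(325,160,425,285)); P=onz(t,h,0.003)[:,:2]
r=cv2.minAreaRect((P*1000).astype(np.float32)); print("mat",r, cv2.boxPoints(r))
print("img edges", proj(t,[[.5,0,0],[.5,.1,0],[.6,0,0]]))
E
```

```text
(540, 790, 3)
mat ((660.2877197265625, -102.89533233642578), (216.90167236328125, 146.27613830566406), 4.360522270202637) [[ 546.58997   -38.214706]
 [ 557.7117   -184.06743 ]
 [ 773.9855   -167.57596 ]
 [ 762.8638    -21.723236]]
img edges [[324.18352787 296.08555071]
 [275.38665238 296.47818706]
 [323.67415084 247.84316735]]
```

View pics/crop0.png

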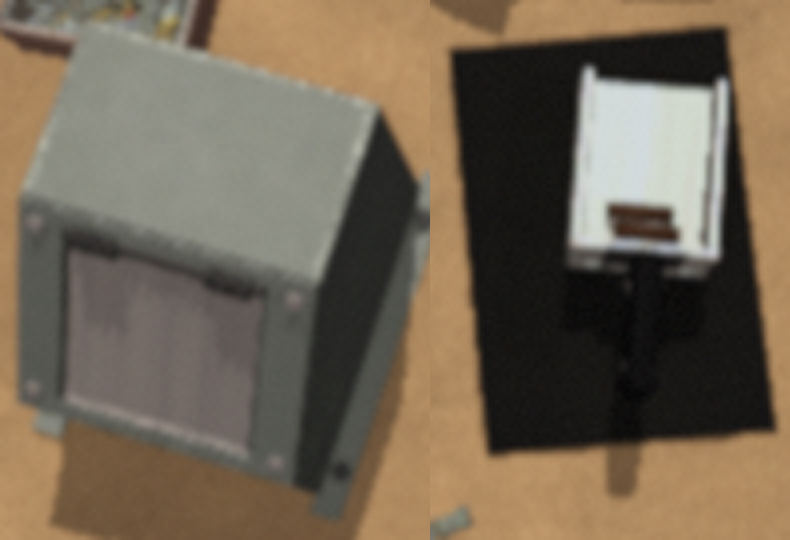

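```bash
python3 - <<'E'
from h import *
np.set_printoptions(precision=4,suppress=True)
t=load("top0.npz"); s=load("scene0.npz")
A=lambda p:(np.array(p)+.5)/4-.5+[160,160]
B=lambda p:(np.array(p)+.5)/4-.5+[328-107.5,160]
P=onz(t,A([(22,195),(95,28),(378,103),(318,283)]),.155)[:,:2]; print(P)
r=lambda P:[np.linalg.norm(P[i]-P[j]) for i,j in((0,1),(1,2),(2,3),(3,0))]
print("lens",r(P)); yw=lambda d:np.degrees(np.arctan2(d[1],d[0]))
print("yaws",yw(P[1]-P[0]),yw(P[2]-P[3]),yw(P[0]-P[3])-90,yw(P[1]-P[2])-90)
F=onz(t,A([(20,402),(310,490)]),.07)[:,:2]; print("low edge",F,F.mean(0),np.linalg.norm(F[0]-F[1]),yw(F[0]-F[1])-90)
S=onz(t,B([(587,68),(724,80),(718,260),(571,250)]),.040)[:,:2]; print("walls",S,r(S),yw(S[0]-S[3]),yw(S[1]-S[2]))
Bk=onz(t,B([(718,260),(571,250)]),.052)[:,:2];print("back",Bk,Bk.mean(0),yw(Bk[1]-Bk[0])-90)
H=onz(t,B([(650,262),(637,395)]),.065)[:,:2];print("handle",H,H.mean(0),yw(H[0]-H[1]),np.linalg.norm(H[0]-H[1]))
# brighten handle zone
im=t["pixels"][215:275,355:405,::-1].astype(float); im=np.clip(im*4,0,255).astype(np.uint8)
a=cv2.resize(im,None,fx=6,fy=6,interpolation=cv2.INTER_CUBIC)
im2=s["pixels"][245:325,325:455,::-1]; 
b=cv2.resize(np.clip(im2.astype(float)*2,0,255).astype(np.uint8),None,fx=3.8,fy=4.5,interpolation=cv2.INTER_CUBIC)
cv2.imwrite("pics/crop1.png",np.hstack([a,b]))
E
```

```text
[[0.6486 0.2816]
 [0.7259 0.2528]
 [0.6896 0.1245]
 [0.6075 0.1494]]
lens [np.float64(0.08250032684605872), np.float64(0.13334574347716238), np.float64(0.08573000719330136), np.float64(0.13840523266159135)]
yaws -20.473221408871265 -16.940701770583296 -17.255473809464476 -15.812265990479489
low edge [[0.5677 0.3069]
 [0.524  0.1663]] [0.5458 0.2366] 0.1472082147932345 -17.250023327605902
walls [[ 0.741  -0.09  ]
 [ 0.7337 -0.1599]
 [ 0.6395 -0.153 ]
 [ 0.6454 -0.0794]] [np.float64(0.07020552768306755), np.float64(0.09444853544269334), np.float64(0.07388144011556888), np.float64(0.09618794884526753)] -6.360824624415452 -4.150990967161969
back [[ 0.637  -0.1509]
 [ 0.6428 -0.0782]] [ 0.6399 -0.1146] -4.578628323104567
handle [[ 0.6335 -0.1154]
 [ 0.568  -0.1069]] [ 0.6008 -0.1112] -7.393256552992468 0.06611341791695356
```

View pics/crop1.png

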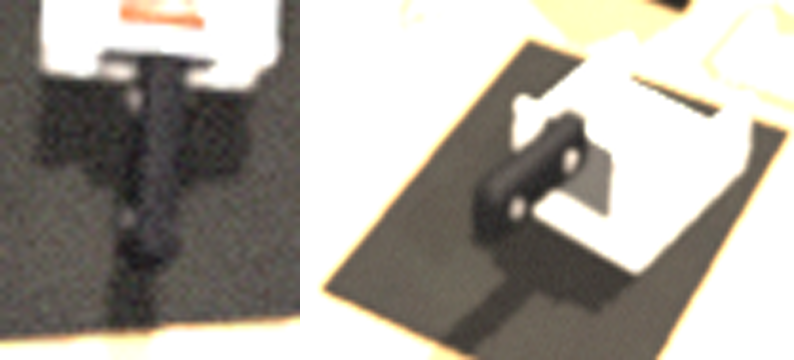

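Request:
carry_out(
  steps=[
    [[2.3,-3.9,0],1.2,0],
    [[2.3,-3.9,0],1.2,0],
    [[2.3,-3.9,0],1.2,0],
    [[2.3,-3.9,0],1.2,0],
    [[2.3,-3.9,0],1.2,0],
    [[2.3,-3.9,0],1.2,0],
    [[2.3,-3.9,0],1.2,0],
    [[2.3,-3.9,0],1.2,0],
    [[2.3,-3.9,0],1.2,0],
    [[2.3,-3.9,0],1.2,0],
  ],
  squeeze=40,
)

```text
time: 1.1
position: [0.413, 0.1967, 0.2405]
tool_rot: [0.73, 0.684, -0.002, -0.001]
ft_force: [1.0, 1.1, 0.9]
grip_width: 0.087
```

```bash
python3 - <<'E'
from h import *
np.set_printoptions(precision=4,suppress=True)
t=load("top0.npz")
H=onz(t,[(382,226.6),(381.1,253.3)],.065)[:,:2];print(H,H.mean(0),np.degrees(np.arctan2(*(H[0]-H[1])[::-1])))
print(onz(t,[(131,320),(138,183)],0)[:,:2])
print(onz(t,[(341,304),(265,313)],0.008)[:,:2])
E
```

```text
[[ 0.6306 -0.1141]
 [ 0.5779 -0.1106]] [ 0.6042 -0.1124] -3.8290764095687377
[[0.4556 0.3921]
 [0.7446 0.397 ]]
[[ 0.4834 -0.0338]
 [ 0.4667  0.1198]]
```

Request:
carry_out(
  steps=[
    [[2.3,-3.9,0],-1,0],
    [[2.3,-3.9,0],0,0],
    [[2.3,-3.9,0],0,0],
    [[2.3,-3.9,0],0,0],
    [[2.3,-3.9,0],0,0],
    [[2.3,-3.9,0],0,0],
    [[2.3,-3.9,0],0,0],
    [[1.5,-2.5,0],0,0],
    [[0,0,0],0,0],
  ],
)

```text
time: 2.0
position: [0.5953, -0.1216, 0.2378]
tool_rot: [0.739, 0.674, -0.002, -0.001]
ft_force: [-0.5, 0.5, -0.5]
grip_width: 0.0868
```

```bash
python3 - <<'E'
from rig import robot, cams
from h import *
c=cams.camera("wrist"); np.savez("w1.npz",**c)
o=robot.get_obs(); print(o["position"],np.degrees(2*np.arctan2(o["tool_rot"][1],o["tool_rot"][0])))
print(np.array(c["eye"]),c["rotation"])
im=np.clip(c["pixels"][:,:,::-1].astype(float)*1.5,0,255).astype(np.uint8)
cv2.imwrite("pics/w1.png",im)
print(proj(c,[[.6,-.111,.065],[.5,-.1,.003]]))
E
```

```text
[ 0.59392987 -0.11981291  0.23752601] 84.7934129945163
[ 0.5138621  -0.11385161  0.378336  ] [-0.10942041 -0.09826842  0.66677042  0.73060776]
[[333.75590365 227.32235253]
 [334.62984455 104.75026473]]
```

View pics/w1.png

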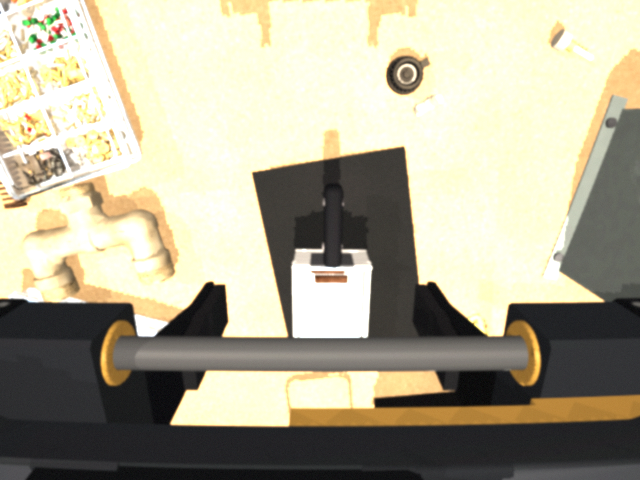

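```bash
python3 - <<'E'
from h import *
np.set_printoptions(precision=4,suppress=True)
c=load("w1.npz")
H=onz(c,[(332.5,187),(333.5,262)],.065)[:,:2];print(H,H.mean(0),np.degrees(np.arctan2(*(H[0]-H[1])[::-1])))
print(onz(c,[(292,255),(370,252),(291,337),(370,337)],.045)[:,:2])
E
```

```text
[[ 0.5659 -0.1092]
 [ 0.6309 -0.1137]] [ 0.5984 -0.1115] 176.0362938039545
[[ 0.6282 -0.151 ]
 [ 0.6318 -0.0798]
 [ 0.713  -0.1617]
 [ 0.72   -0.0844]]
```

Request:
carry_out(
  steps=[
    [[0.6,0.8,-4],0,0],
    [[0,0,-4],0,0],
    [[0,0,-4],0,0],
    [[0,0,-3],0,0],
    [[0,0,0],0,0],
  ],
)

```text
time: 2.55
position: [0.5964, -0.1054, 0.0847]
tool_rot: [0.738, 0.675, -0.002, -0.003]
ft_force: [0.1, -0.4, -0.1]
grip_width: 0.0872
```

Request:
carry_out(
  steps=[
    [[0.4,-0.6,-1.4],0,0],
    [[0,0,-1.4],0,0],
    [[0,0,0],0,0],
  ],
)

```text
time: 2.85
position: [0.5996, -0.1081, 0.0582]
tool_rot: [0.736, 0.676, -0.002, -0.004]
ft_force: [-0.6, 0.6, 0.5]
grip_width: 0.0871
```

Request:
carry_out(
  steps=[
    [[0,-0.3,-0.2],0,0],
    [[0,0,0],0,0.5],
    [[0,0,0],0,1],
    [[0,0,0],0,1],
    [[0,0,0],0,1],
    [[0,0,0],0,1],
    [[0,0,0],0,1],
    [[0,0,0],0,1],
  ],
  squeeze=50,
)

```text
time: 3.65
position: [0.6017, -0.1112, 0.0612]
tool_rot: [0.736, 0.677, -0.0, -0.001]
ft_force: [0.4, 0.5, 0.3]
grip_width: 0.0386
```

Request:
carry_out(
  steps=[
    [[0,0,-0.3],0,1],
    [[0,0,0],0,1],
    [[0,0,0],0,1],
    [[0,0,0],0,1],
    [[0,0,0],0,1],
    [[0,0,0],0,1],
  ],
)

```text
time: 4.25
position: [0.6018, -0.1112, 0.0578]
tool_rot: [0.736, 0.677, -0.0, -0.001]
ft_force: [0.0, 0.7, 0.4]
grip_width: 0.0156
```

Request:
carry_out(
  steps=[
    [[0,0,1],0,1],
    [[0,0,1.5],0,1],
    [[0,0,2],0,1],
    [[0,0,2],0,1],
    [[0,0,2],0,1],
    [[0,0,2],0,1],
    [[0,0,1],0,1],
    [[0,0,0],0,1],
  ],
)

```text
time: 5.05
position: [0.598, -0.1099, 0.181]
tool_rot: [0.736, 0.677, -0.002, -0.003]
ft_force: [-0.8, -1.1, -2.5]
grip_width: 0.016
```

```bash
python3 - <<'E'
from rig import robot, cams
from h import *
c=cams.camera("scene"); w=cams.camera("wrist"); o=robot.get_obs(); print(o["position"],o["ft_force"],o["moment"],o["grip_width"])
np.savez("s2.npz",**c)
u,v=proj(c,o["position"])[0].astype(int); print(u,v)
a=cv2.resize(c["pixels"][v-60:v+90,u-70:u+130,::-1],None,fx=3,fy=3,interpolation=cv2.INTER_CUBIC)
b=cv2.resize(w["pixels"][150:390,230:430,::-1],(200*450//240,450)); np.savez("w2.npz",**w)
o=np.hstack([a,b])[:,:800]; cv2.imwrite("pics/c2.png",cv2.convertScaleAbs(o,alpha=1.3))
E
```

```text
[ 0.59715984 -0.10960968  0.17913356] [-0.49669133 -0.41307648 -2.77247928] [ 0.03592387  0.13254643 -0.00338737] 0.01575367422588536
387 217
```

View pics/c2.png

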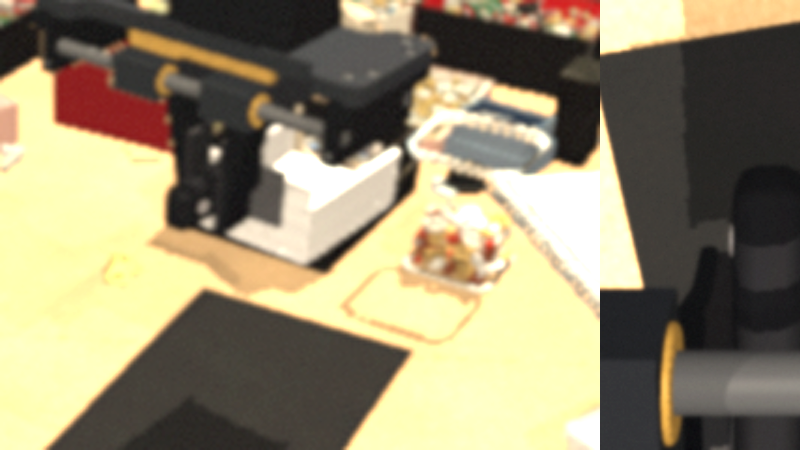

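```bash
python3 - <<'E'
from h import *
c=load("s2.npz"); g=np.array([.597,-.1096,.176])
for p in (0,5,10):
    r=R.from_euler("ZY",[-5,p],degrees=True)
    P=np.array([(-45,-36,0),(50,-36,0),(-45,-36,37),(50,-36,37),(-45,0,49)])/1e3-[-.085,0,.05]
    print(p,((proj(c,g+r.apply(P))-[387-70,217-60])*3).round(0).tolist())
E
```

```text
0 [[302.0, 264.0], [389.0, 201.0], [309.0, 204.0], [397.0, 144.0], [253.0, 163.0]]
5 [[297.0, 272.0], [382.0, 222.0], [307.0, 210.0], [393.0, 163.0], [252.0, 169.0]]
10 [[292.0, 281.0], [375.0, 242.0], [305.0, 217.0], [388.0, 183.0], [251.0, 175.0]]
```

Request:
carry_out(
  steps=[
    [[-0.4,0.4,0],0,1],
    [[-0.8,0.8,0],-0.3,1],
    [[-1.2,1.2,0],-0.6,1],
    [[-1.6,1.6,0],-0.8,1],
    [[-2,2,0],-0.8,1],
    [[-2,2,0],-0.8,1],
    [[-2,2,0],-0.8,1],
    [[-2,2,0],-0.8,1],
    [[-1.7,2,0],-0.8,1],
    [[-1.3,2,0],-0.8,1],
  ],
)

```text
time: 6.15
position: [0.4301, 0.0592, 0.1704]
tool_rot: [0.777, 0.63, -0.008, -0.015]
ft_force: [-0.1, -0.4, -2.2]
grip_width: 0.016
```

Request:
carry_out(
  steps=[
    [[-1,2,0],-0.8,1],
    [[-0.8,2.2,0],-0.8,1],
    [[-0.5,2.4,0],-0.6,1],
    [[-0.3,2.4,0],-0.6,1],
    [[-0.3,2.4,0],-0.6,1],
    [[-0.2,2.4,0],-0.6,1],
    [[0,2,0],-0.3,1],
    [[0,1.6,0],0,1],
    [[0,1.2,0],0,1],
    [[0,0.8,0],0,1],
  ],
)

```text
time: 7.15
position: [0.3784, 0.2639, 0.1654]
tool_rot: [0.801, 0.599, -0.017, -0.022]
ft_force: [0.2, -0.5, -1.7]
grip_width: 0.0156
```

Request:
carry_out(
  steps=[
    [[0,0.3,0],0,1],
    [[0,0,0],0,1],
  ],
)

```text
time: 7.35
position: [0.3775, 0.2675, 0.1649]
tool_rot: [0.8, 0.599, -0.018, -0.022]
ft_force: [0.2, -0.1, -1.6]
grip_width: 0.0153
```

```bash
cat > st.py <<'E'
from rig import robot, cams
from h import *
np.set_printoptions(precision=4,suppress=True)
HO=np.array([.6275,.2135]); HY=np.radians(-17)
def state():
    o=robot.get_obs(); r=R.from_quat(o["tool_rot"]); m=r.as_matrix(); p=o["position"]; g=p+.003*m[:,2]
    c,s=np.cos(HY),np.sin(HY); d=g[:2]-HO
    print("t",o["time"],"grip",g,"hopper xy",np.array([c*d[0]+s*d[1],-s*d[0]+c*d[1]]),"yaw",np.degrees(np.arctan2(m[1,0],m[0,0]))-90,"toolz",m[:,2],"F",o["ft_force"],"M",o["moment"],"q",o["q"],o["grip_width"])
    return o
E
python3 -c "
from st import *
state()
w=cams.camera('wrist');t=cams.camera('top');s=cams.camera('scene')
a=cv2.resize(w['pixels'][150:,:,::-1],None,fx=.62,fy=.62);b=cv2.resize(t['pixels'][130:330,120:385,::-1],None,fx=1.5,fy=1.5)
s1=cv2.resize(s['pixels'][130:330,150:400,::-1],None,fx=1.6,fy=1.6)
np.savez('s3.npz',**s);np.savez('t3.npz',**t)
o=np.zeros((600,800,3),np.uint8);o[:a.shape[0],:a.shape[1]]=a;o[:320,400:800]=s1;o[320:600,400:797]=b[:280,:397];cv2.imwrite('pics/c3.png',o)"
```

```text
t 7.35 grip [0.3773 0.2675 0.1619] hopper xy [-0.255  -0.0215] yaw -16.340828265656995 toolz [-0.0552  0.0142 -0.9984] F [ 0.1906 -0.0892 -1.5974] M [0.0449 0.0653 0.0349] q [ 0.3536  0.4546  1.886   0.0433  0.8484 -0.9614] 0.015277012251510756
```

View pics/c3.png

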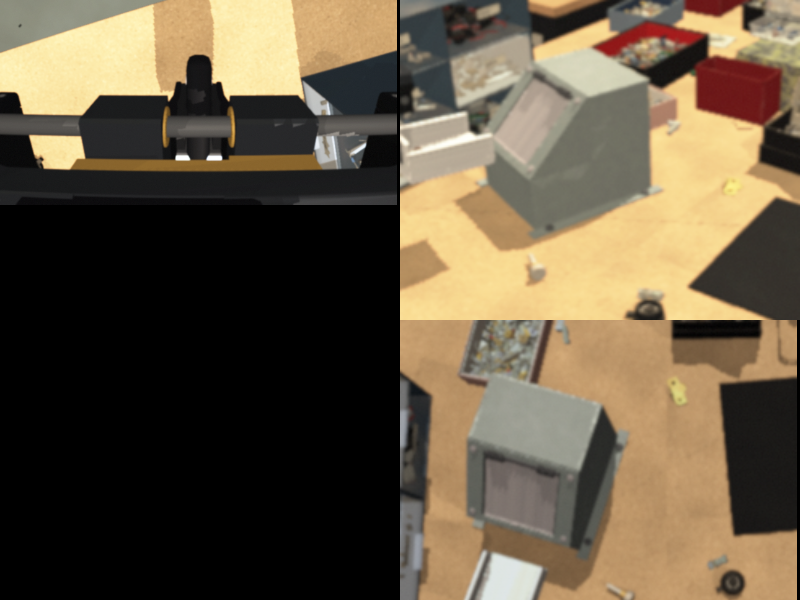

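```bash
python3 - <<'E'
from st import *
t0=load("top0.npz")["pixels"]; t=load("t3.npz")
print(t0[213,378:386].tolist())
i=t["pixels"].astype(int)
def m(i): return ((i[...,0]<120)&(i[...,0]-i[...,2]>25)&(i[...,0]>30)&(i[...,0]-i[...,1]>15))
for nm,im in(("t0",t0.astype(int)),("t3",i)):
    mk=m(im).astype(np.uint8); n,l,st,ce=cv2.connectedComponentsWithStats(mk)
    print(nm,[(st[k].tolist()) for k in range(1,n) if st[k,4]>8 and 120<ce[k][0]<430 and 150<ce[k][1]<430])
g=np.array([.3773,.2675,.1619]); r=R.from_euler("ZY",[-16.3,0],degrees=True)
P=np.array([(-45,-36,37),(50,-36,37),(50,36,37),(-45,36,37),(51,0,11)])/1e3-[-.085,0,.05]
print(proj(t,g+r.apply(P)))
cv2.imwrite("pics/c4.png",cv2.resize(t["pixels"][265:415,120:300,::-1],None,fx=3.5,fy=3.5,interpolation=cv2.INTER_CUBIC))
E
```

```text
[[67, 45, 34], [67, 45, 32], [67, 44, 32], [65, 43, 30], [63, 42, 29], [60, 40, 29], [63, 42, 31], [63, 42, 31]]
t0 [[300, 126, 62, 42, 1008], [373, 153, 5, 6, 12], [384, 156, 22, 4, 47], [120, 164, 12, 10, 12], [160, 167, 18, 8, 68], [388, 166, 15, 8, 21], [352, 170, 10, 1, 10], [333, 172, 5, 12, 16], [334, 185, 1, 9, 9], [140, 186, 1, 13, 13], [405, 192, 2, 15, 15], [335, 195, 1, 9, 9], [139, 204, 1, 9, 9], [336, 205, 1, 11, 11], [373, 212, 16, 7, 62], [337, 217, 1, 9, 9], [138, 218, 1, 11, 11], [338, 227, 4, 41, 41], [136, 235, 4, 25, 37], [174, 244, 87, 65, 1907], [342, 269, 6, 5, 9], [390, 268, 17, 2, 17], [351, 270, 33, 14, 104], [132, 283, 5, 29, 53], [331, 297, 19, 19, 67], [267, 315, 8, 7, 21], [214, 399, 24, 1, 24]]
t3 [[312, 155, 3, 4, 9], [389, 157, 11, 2, 15], [161, 168, 17, 7, 57], [367, 169, 9, 1, 9], [355, 170, 9, 1, 9], [333, 172, 7, 11, 16], [140, 184, 1, 9, 9], [335, 194, 2, 20, 20], [337, 216, 1, 9, 9], [338, 226, 2, 21, 21], [137, 235, 3, 17, 20], [222, 247, 38, 45, 110], [340, 248, 1, 10, 10], [183, 267, 22, 7, 25], [342, 268, 6, 6, 10], [387, 268, 19, 2, 19], [349, 271, 23, 2, 23], [373, 270, 10, 1, 10], [175, 272, 6, 11, 43], [132, 283, 6, 28, 57], [215, 295, 13, 10, 44], [334, 297, 10, 6, 11], [331, 304, 18, 11, 36], [121, 320, 11, 13, 48], [176, 324, 18, 7, 63], [172, 330, 22, 13, 153], [201, 334, 5, 14, 17], [146, 340, 7, 6, 10], [177, 346, 43, 54, 168], [220, 399, 23, 1, 23], [408, 398, 13, 1, 13]]
[[193.8574 348.8692]
 [211.7446 294.2144]
 [172.2657 282.8805]
 [153.5223 337.0284]
 [196.2282 289.0221]]
```

View pics/c4.png

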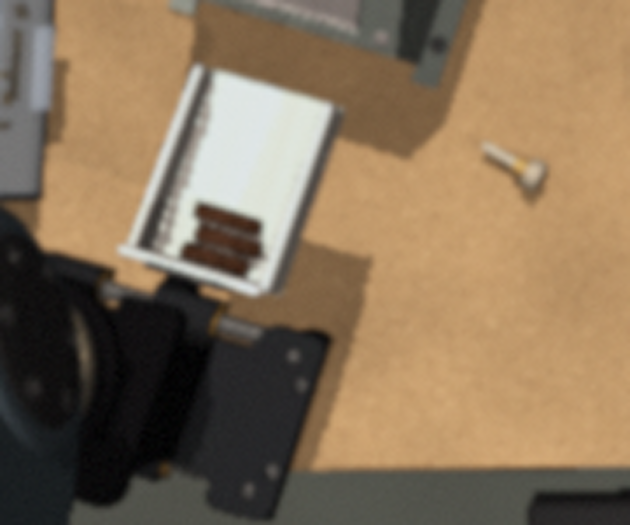

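```bash
python3 - <<'E'
from st import *
t=load("t3.npz"); A=lambda p:(np.array(p)+.5)/3.5-.5+[120,265]
r=R.from_euler("z",17,degrees=True)
H=lambda P:np.c_[r.apply(np.c_[P[:,:2]-HO,P[:,2]])]*1000
for z in (.149,.142): print(H(onz(t,A([(200,67),(340,107)]),z)))
print(H(onz(t,A([(122,248),(275,290)]),.158)))
# hopper refs from top0 crop
t=load("top0.npz");A=lambda p:(np.array(p)+.5)/4-.5+[160,160]
print("face frame lower z70",H(onz(t,A([(20,402),(310,490)]),.07)))
print("flap lower",H(onz(t,A([(66,400),(248,458)]),.077)),"flap upper",H(onz(t,A([(62,238),(265,292)]),.1465)))
print("top",H(onz(t,A([(22,195),(95,28),(378,103),(318,283)]),.155)))
E
```

```text
[[-119.7686    8.066   149.    ]
 [-118.7823  -64.7865  149.    ]]
[[-119.8537   10.3583  142.    ]
 [-118.8586  -63.1398  142.    ]]
[[-211.4869   11.2315  158.    ]
 [-209.2805  -65.4688  158.    ]]
face frame lower z70 [[-84.5377  71.8438  70.    ]
 [-85.1801 -75.363   70.    ]]
flap lower [[-77.6399  48.5612  77.    ]
 [-79.3349 -43.7182  77.    ]] flap upper [[-12.082   50.9369 146.5   ]
 [ -9.7073 -43.8059 146.5   ]]
top [[  0.2646  71.3067 155.    ]
 [ 82.6134  66.3087 155.    ]
 [ 85.3774 -67.0084 155.    ]
 [ -0.3525 -67.0972 155.    ]]
```

Request:
carry_out(
  steps=[
    [[0.1,0.3,-0.2],0,1],
    [[0.1,0.5,-0.4],0,1],
    [[0.1,0.5,-0.5],0,1],
    [[0.1,0.5,-0.5],0,1],
    [[0.2,0.4,-0.4],-0.2,1],
    [[0.2,0.2,-0.2],-0.2,1],
    [[0,0,0],0,1],
  ],
)

```text
time: 8.2
position: [0.3872, 0.292, 0.1407]
tool_rot: [0.803, 0.595, -0.018, -0.022]
ft_force: [-0.6, -0.5, -2.4]
grip_width: 0.0152
```

```bash
python3 -c "
from st import *
state()"
```

```text
t 8.2 grip [0.387  0.292  0.1377] hopper xy [-0.2529  0.0048] yaw -16.987007249082595 toolz [-0.0551  0.0146 -0.9984] F [-0.5678 -0.462  -2.3598] M [0.0227 0.0995 0.042 ] q [ 0.3943  0.5199  1.8529  0.0477  0.8147 -0.9135] 0.015229735008211667
```

Request:
carry_out(
  steps=[
    [[0.3,-0.1,0],0,1],
    [[0.6,-0.2,0],0,1],
    [[0.8,-0.2,0],0,1],
    [[0.9,-0.3,0],0,1],
    [[0.9,-0.3,0],0,1],
    [[0.9,-0.3,0],0,1],
    [[0.8,-0.2,0],0,1],
    [[0.6,-0.2,0],0,1],
    [[0.4,-0.1,0],0,1],
    [[0.2,-0.1,0],0,1],
  ],
)

```text
time: 9.2
position: [0.4546, 0.2692, 0.1407]
tool_rot: [0.804, 0.594, -0.02, -0.024]
ft_force: [-2.7, 1.9, -2.0]
grip_width: 0.0152
```

```bash
python3 -c "
from st import *
state()
s=cams.camera('scene');t=cams.camera('top');np.savez('s4.npz',**s);np.savez('t4.npz',**t)
a=cv2.resize(s['pixels'][110:280,120:320,::-1],None,fx=2.3,fy=2.3,interpolation=cv2.INTER_CUBIC)
b=cv2.resize(t['pixels'][155:385,140:290,::-1],None,fx=2.25,fy=2.25,interpolation=cv2.INTER_CUBIC)
o=np.zeros((520,800,3),np.uint8);o[:a.shape[0],:460]=a;o[:517,460:797]=b[:517,:337];cv2.imwrite('pics/c5.png',o)"
```

```text
t 9.2 grip [0.4544 0.2693 0.1377] hopper xy [-0.1818  0.0027] yaw -17.05548674602754 toolz [-0.0609  0.0141 -0.998 ] F [-2.6579  1.8893 -1.9703] M [0.2507 0.359  0.1165] q [ 0.3055  0.5657  1.7385  0.0409  0.8917 -0.994 ] 0.015214959703654777
```

View pics/c5.png

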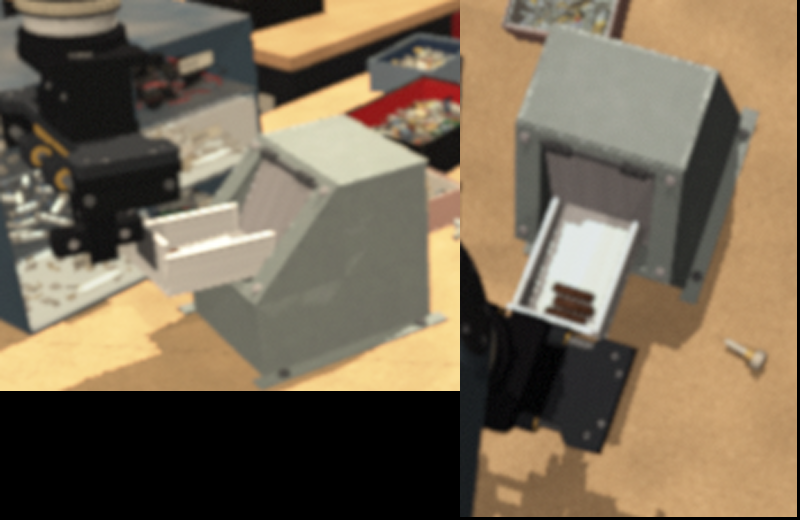

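Request:
carry_out(
  steps=[
    [[0.3,-0.1,0],0,1],
    [[0.4,-0.1,0],0,1],
    [[0.5,-0.2,0],0,1],
    [[0.5,-0.1,0],0,1],
    [[0.4,-0.2,0],0,1],
    [[0.3,-0.1,0],0,1],
    [[0.2,0,0],0,1],
    [[0,0,0],0,1],
  ],
)

```text
time: 10.1
position: [0.4787, 0.2607, 0.1397]
tool_rot: [0.803, 0.594, -0.024, -0.026]
ft_force: [-2.3, 0.8, -2.1]
grip_width: 0.0157
```

```bash
python3 -c "
from st import *
state()"
```

```text
t 10.1 grip [0.4785 0.2607 0.1367] hopper xy [-0.1563  0.0016] yaw -17.01097810750909 toolz [-0.0691  0.0131 -0.9975] F [-2.3253  0.7994 -2.1101] M [0.2387 0.5436 0.0611] q [ 0.2768  0.5874  1.6904  0.0394  0.9271 -1.0215] 0.01567465585128079
```

```bash
cat >> st.py <<'E'
def pitch():
    "handle's rear end in the wrist picture -> scoop pitch relative to the tool"
    w=cams.camera("wrist"); o=robot.get_obs(); m=R.from_quat(o["tool_rot"])
    g=o["position"]+.003*m.as_matrix()[:,2]
    # scoop axes in tool: y = +-tool x, z=-tool z
    M=m.as_matrix(); y=M[:,0]; z=-M[:,2]; x=np.cross(y,z); B=np.c_[x,y,z]
    im=w["pixels"].astype(int).max(2)
    rows={}
    for p in (0,10,20,30,40,50,60):
        Q=R.from_euler("y",p,degrees=True).apply(np.array([[-35,-8,z_] for z_ in(-12,12)]+[[-35,8,z_] for z_ in(-12,12)])/1e3)
        rows[p]=proj(w,g+Q@B.T); rows[p]=(rows[p][:,0].mean().round(),rows[p][:,1].min().round())
    u=int(rows[20][0]); col=im[:,u-3:u+4].mean(1)
    d=np.where(col<50)[0]; print("pred",rows,"dark rows start", d[:3], "profile",col[140:330:8].round())
    cv2.imwrite("pics/wlast.png",w["pixels"][:,:,::-1])
E
python3 -c "
from st import *
pitch()"
```

```text
pred {0: (np.float64(321.0), np.float64(237.0)), 10: (np.float64(321.0), np.float64(238.0)), 20: (np.float64(321.0), np.float64(242.0)), 30: (np.float64(321.0), np.float64(249.0)), 40: (np.float64(321.0), np.float64(259.0)), 50: (np.float64(321.0), np.float64(273.0)), 60: (np.float64(321.0), np.float64(289.0))} dark rows start [239 240 241] profile [242. 249. 249. 250. 230. 198. 203. 200. 200. 198. 201. 197. 196.  15.
  19.  22.  21.  22.  21.  21.  33.  42.  41.  20.]
```

Request:
carry_out(
  steps=[
    [[0,0,0],0,1],
    [[0,0,0],0,1],
  ],
  squeeze=15,
)

```text
time: 10.35
position: [0.4788, 0.2605, 0.1401]
tool_rot: [0.804, 0.594, -0.024, -0.025]
ft_force: [-2.5, 2.1, -2.5]
grip_width: 0.016
```

Request:
carry_out(
  steps=[
    [[0,0,0],0,1],
    [[0,0,0],0,1],
  ],
  squeeze=8,
)

```text
time: 10.55
position: [0.479, 0.2605, 0.1405]
tool_rot: [0.804, 0.594, -0.023, -0.025]
ft_force: [-2.9, -0.5, -0.3]
grip_width: 0.0159
```

```bash
python3 -c "
from st import *
state();pitch()"
```

```text
t 10.55 grip [0.4788 0.2606 0.1375] hopper xy [-0.1559  0.0016] yaw -17.043625020003503 toolz [-0.0671  0.0129 -0.9977] F [-2.866  -0.4756 -0.3398] M [ 0.1004  0.4205 -0.1149] q [ 0.2768  0.5858  1.6905  0.0385  0.9267 -1.0203] 0.015873337715265983
pred {0: (np.float64(321.0), np.float64(237.0)), 10: (np.float64(321.0), np.float64(238.0)), 20: (np.float64(321.0), np.float64(242.0)), 30: (np.float64(321.0), np.float64(249.0)), 40: (np.float64(321.0), np.float64(259.0)), 50: (np.float64(321.0), np.float64(273.0)), 60: (np.float64(321.0), np.float64(289.0))} dark rows start [239 240 241] profile [246. 249. 249. 250. 228. 197. 202. 201. 201. 198. 203. 199. 196.  15.
  18.  22.  21.  22.  22.  22.  29.  42.  41.  20.]
```

Request:
carry_out(
  steps=[
    [[0.5,-0.2,0.6],0,1],
    [[0.6,-0.2,0.6],0,1],
    [[0.7,-0.2,0.6],0,1],
    [[0.7,-0.2,0.6],0,1],
    [[0,0,0],0,1],
  ],
)

```text
time: 11.1
position: [0.5038, 0.2529, 0.1672]
tool_rot: [0.804, 0.594, -0.025, -0.027]
ft_force: [-5.2, 1.9, 2.1]
grip_width: 0.016
```

```bash
python3 -c "
from st import *
state();pitch()"
```

```text
t 11.1 grip [0.5036 0.253  0.1643] hopper xy [-0.13    0.0015] yaw -17.06558369762959 toolz [-0.0722  0.0147 -0.9973] F [-5.2277  1.9392  2.0827] M [ 0.2822  0.8715 -0.0833] q [ 0.2505  0.5682  1.6204  0.0378  1.0198 -1.0431] 0.015994406525821764
pred {0: (np.float64(320.0), np.float64(235.0)), 10: (np.float64(320.0), np.float64(236.0)), 20: (np.float64(320.0), np.float64(240.0)), 30: (np.float64(320.0), np.float64(247.0)), 40: (np.float64(320.0), np.float64(257.0)), 50: (np.float64(320.0), np.float64(270.0)), 60: (np.float64(320.0), np.float64(286.0))} dark rows start [240 241 242] profile [251. 249. 202. 202. 203. 205. 202. 206. 204. 200. 197. 199. 200.  18.
  19.  19.  24.  22.  21.  20.  19.  21.  37.  22.]
```

```bash
cat >> st.py <<'E'
def shot(name,vs=((110,280),(120,320)),vt=((155,385),(140,290))):
    s=cams.camera('scene');t=cams.camera('top')
    f=lambda c,b:cv2.resize(c['pixels'][b[0][0]:b[0][1],b[1][0]:b[1][1],::-1],None,fx=2.25,fy=2.25,interpolation=cv2.INTER_CUBIC)
    a,b=f(s,vs),f(t,vt); h=max(a.shape[0],b.shape[0]); pad=lambda i:cv2.copyMakeBorder(i,0,h-i.shape[0],0,0,0)
    cv2.imwrite(f'pics/{name}.png',np.hstack([pad(a),pad(b)])[:600,:800])
E
python3 -c "
from st import *
shot('c6')"
```

```text
(no output)
```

View pics/c6.png

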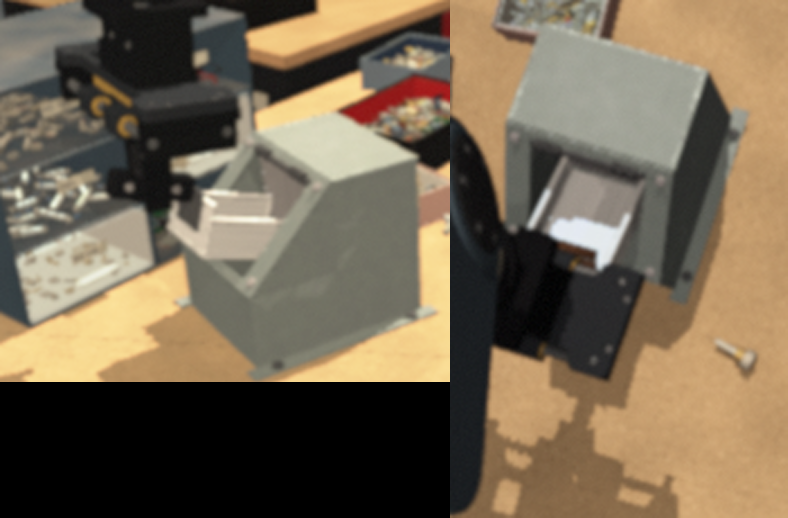

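Request:
carry_out(
  steps=[
    [[0.6,-0.2,0.5],0,1],
    [[0.6,-0.2,0.5],0,1],
    [[0.6,-0.2,0.4],0,1],
    [[0.6,-0.2,0.4],0,1],
    [[0,0,0],0,1],
  ],
)

```text
time: 11.75
position: [0.5281, 0.2447, 0.1857]
tool_rot: [0.803, 0.594, -0.025, -0.027]
ft_force: [0.2, -0.2, -0.4]
grip_width: 0.0158
```

```bash
python3 -c "
from st import *
state();pitch()"
```

```text
t 11.75 grip [0.5279 0.2447 0.1827] hopper xy [-0.1044  0.0007] yaw -17.01021753386499 toolz [-0.0723  0.0145 -0.9973] F [ 0.2471 -0.235  -0.4365] M [-0.079  -0.0029  0.02  ] q [ 0.2269  0.5649  1.5574  0.0344  1.0868 -1.0638] 0.01580466552486264
pred {0: (np.float64(321.0), np.float64(236.0)), 10: (np.float64(321.0), np.float64(237.0)), 20: (np.float64(321.0), np.float64(241.0)), 30: (np.float64(321.0), np.float64(248.0)), 40: (np.float64(321.0), np.float64(258.0)), 50: (np.float64(321.0), np.float64(272.0)), 60: (np.float64(321.0), np.float64(288.0))} dark rows start [265 266 267] profile [201. 203. 199. 204. 202. 200. 195. 195. 196. 195. 199. 202. 201. 198.
 184. 232.  19.  21.  21.  21.  22.  21.  20.  18.]
```

Request:
carry_out(
  steps=[
    [[0,0,0],0,1],
    [[0,0,0],0,1],
    [[0,0,0],0,1],
    [[0,0,0],0,1],
  ],
)

```text
time: 12.2
position: [0.5287, 0.2446, 0.1855]
tool_rot: [0.804, 0.594, -0.024, -0.027]
ft_force: [-0.6, -0.8, 0.2]
grip_width: 0.016
```

```bash
python3 -c "
from st import *
o=state()
s=cams.camera('scene');t=cams.camera('top')
np.savez('s7.npz',**s);np.savez('t7.npz',**t)
f=lambda c,r:cv2.convertScaleAbs(cv2.resize(c['pixels'][r[0]:r[1],r[2]:r[3],::-1],None,fx=4,fy=4,interpolation=cv2.INTER_CUBIC),alpha=1.5)
cv2.imwrite('pics/c7.png',np.hstack([f(s,(160,270,185,285)),f(t,(195,305,155,255))]))"
```

```text
t 12.2 grip [0.5285 0.2446 0.1826] hopper xy [-0.1038  0.0008] yaw -17.045704672397164 toolz [-0.0703  0.0151 -0.9974] F [-0.6167 -0.7778  0.1777] M [ 0.1166  0.0577 -0.095 ] q [ 0.2264  0.5651  1.5576  0.0345  1.0844 -1.0638] 0.016041286562150366
```

View pics/c7.png

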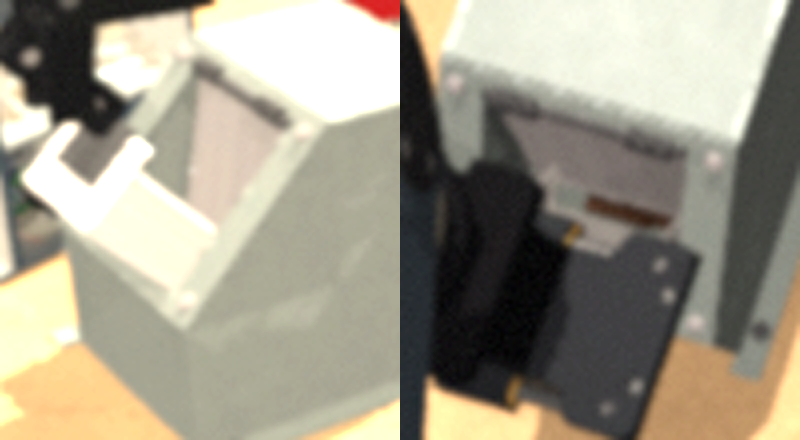

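```bash
python3 - <<'E'
from st import *
t=load("t7.npz")
i=t["pixels"].astype(int)[225:275,155:255]
mk=((i[...,0]<110)&(i[...,0]-i[...,2]>22)&(i[...,0]-i[...,1]>12)).astype(np.uint8)
n,l,st,ce=cv2.connectedComponentsWithStats(mk)
r=R.from_euler("z",17,degrees=True)
for k in range(1,n):
    if st[k,4]>15:
        uv=ce[k]+[155,225]; box=cv2.minAreaRect(np.argwhere(l==k)[:,::-1].astype(np.float32)); print(uv,box,i[l==k].mean(0).round())
        for z in(.009,.03,.05,.065,.08):
            P=onz(t,[uv],z); print(z,(r.apply(np.c_[P[:,:2]-HO,P[:,2]])*1000).round())
for z in (.009,.06):
    P=onz(t,[[200,247],[220,247]],z); print(np.linalg.norm(P[0]-P[1]))
E
```

```text
[207.8214 247.1429] ((54.050559997558594, 22.28089714050293), (14.765774726867676, 2.1736419200897217), 12.994616508483887) [49. 33. 24.]
0.009 [[-32.  18.   9.]]
0.03 [[-34.  12.  30.]]
0.05 [[-35.   6.  50.]]
0.065 [[-37.   2.  65.]]
0.08 [[-38.  -2.  80.]]
0.04143801617011501
0.03916553604872065
```

Request:
carry_out(
  steps=[
    [[0.4,-0.1,0],0,1],
    [[0.4,-0.1,0.1],0,1],
    [[0.3,-0.1,0.1],0,1],
    [[0,0,0],0,1],
    [[0,0,0],0,1],
    [[0,0,0],0,1],
  ],
)

```text
time: 12.9
position: [0.5401, 0.2412, 0.1871]
tool_rot: [0.804, 0.594, -0.025, -0.027]
ft_force: [-0.9, 0.5, -0.3]
grip_width: 0.0161
```

```bash
cat >> st.py <<'E'
def studs(c,box):
    x0,y0,x1,y1=box; i=c["pixels"].astype(int)[y0:y1,x0:x1]
    mk=((i[...,0]<110)&(i[...,0]-i[...,2]>20)&(i[...,0]-i[...,1]>11)).astype(np.uint8)
    n,l,st,ce=cv2.connectedComponentsWithStats(mk)
    for k in range(1,n):
        if st[k,4]>10: print("blob",ce[k]+[x0,y0],st[k].tolist(),i[l==k].mean(0).round())
E
python3 -c "
from st import *
state();pitch()
t=cams.camera('top');studs(t,(155,225,255,275));np.savez('t8.npz',**t);s=cams.camera('scene');np.savez('s8.npz',**s)
print('scene');studs(s,(185,160,285,260))
"
```

```text
t 12.9 grip [0.5399 0.2413 0.1841] hopper xy [-0.0919  0.0009] yaw -17.040840344977155 toolz [-0.0724  0.0146 -0.9973] F [-0.8636  0.5132 -0.301 ] M [ 0.0826  0.1721 -0.1016] q [ 0.2167  0.5748  1.5311  0.0334  1.1035 -1.0725] 0.016090391711421202
pred {0: (np.float64(321.0), np.float64(237.0)), 10: (np.float64(321.0), np.float64(238.0)), 20: (np.float64(321.0), np.float64(242.0)), 30: (np.float64(321.0), np.float64(249.0)), 40: (np.float64(321.0), np.float64(259.0)), 50: (np.float64(321.0), np.float64(273.0)), 60: (np.float64(321.0), np.float64(289.0))} dark rows start [273 274 275] profile [200. 203. 201. 197. 193. 196. 197. 197. 200. 200. 202. 196. 197. 116.
 233. 237. 239.  18.  21.  21.  22.  22.  23.  23.]
scene
```

```bash
python3 -c "
from st import *
np.set_printoptions(linewidth=220)
for n in('t7','t8'):
    i=load(n+'.npz')['pixels'].astype(int); print(n)
    print(i[232:258:2,182:232:2,0]); print((i[...,0]-i[...,2])[232:258:2,182:232:2])
"
```

```text
t7
[[ 39  42  75  82  84  84  82  83  82  86  84  83  80  81  76  61  54  49  50  59  55  68  78  99 102]
 [ 36  36  60  83  84  86  84  82  84  84  84  83  81  82  83  80  76  69  61  54  52  63  79  96 101]
 [ 31  38  48  75  83  93  91  85  83  83  85  83  82  82  82  81  80  76  76  72  73  75  88 100 103]
 [ 22  24  35  68  93 105  98  86  82  84  85  83  83  81  81  78  79  75  74  75  77  75  88 100 100]
 [ 18  18  23  38  84  97  99  94  92  86  86  82  79  77  77  79  79  76  74  75  76  76  89 100  98]
 [ 20  18  21  15  41  88  88  87  86  89  85  86  85  81  77  79  77  78  77  74  75  79  93 101 102]
 [ 21  23  20  14  34  91  85  82  83  82  61  59  71  84  80  82  80  80  76  77  75  79  97 102 102]
 [ 21  22  21  13  48  97  94  90  88  79  62  54  48  50  52  56  74  81  82  78  76  82  99 101 101]
 [ 20  19  15  12  40  65  80  91  99  96  80  68  58  51  48  43  41  45  52  65  74  90 100 102 102]
 [ 22  18   7  20  39  44  44  48  68  93 103 100  94  84  69  56  45  38  40  47  66  95 102 100 101]
 [ 22  16   9   8  29  39  41  41  76  73 100 106 106 108 100  84  
[... 2915 characters left out ...]
 0 -1  0  2 -2  3  7  8  9  9 10 10  9  8  8 10  9  9  8  9  8  6  7  5  5]
 [ 0  0  0  0 -2  1 -1 -1  2  7  9  9 10 10  9  9  8  9  8  8  9  8  7  6  6]
 [ 0 -1  1 -2 -1  1  1 -1  2 36 21  5  6 10 12 11 10  7  7  9  9  9  8  7  6]
 [-1  1  1  0 -1 -1  0  0 15 42 18  6  5  9 19 16  5  1  1  3  5  8  6  6  7]
 [ 2  0  0  0  2  0  1 -1 11 17  9  8  9 10 14  9  0  0  0  0  0  1  3  4  7]
 [ 0 -1 -1  0 -3  1 -1 -2  0 -1  1  3  6  6  4  2  0  1  0  0  1 -1  0  0  3]
 [-2  2 -1 -1 -1  0 -2  0 -2 -1  0 -1  0 -1 -1  1  0  0 -1  4  6  1  0  0 -3]
 [ 0 -1  0  1 -2 -1  1  0  0  0  1  0  0 -1 -1  0 -1  0 -1  3  6  2  0  0  0]
 [ 0  0 -1 -1  0  0 -1 -1 -1  1 -1  0  1  0 -2 -1 -1  0 -1  0  0 -1 -2 -2  1]]
```

Request:
carry_out(
  steps=[
    [[0,0,0.4],0,1],
    [[0,0,-0.4],0,1],
    [[0,0,0.4],0,1],
    [[0,0,-0.4],0,1],
    [[0,0,0],0,1],
    [[-0.3,0.1,0],0,1],
    [[-0.4,0.1,0],0,1],
    [[-0.4,0.1,0],0,1],
    [[0,0,0],0,1],
  ],
)

```text
time: 13.95
position: [0.5314, 0.2444, 0.188]
tool_rot: [0.804, 0.594, -0.021, -0.025]
ft_force: [-0.2, 0.5, -0.8]
grip_width: 0.0159
```

```bash
python3 -c "
from st import *
np.set_printoptions(linewidth=220)
state();pitch()
t=cams.camera('top');studs(t,(155,225,255,275));np.savez('t9.npz',**t)
i=t['pixels'].astype(int);print(i[236:258:2,182:232:2,0]); print((i[...,0]-i[...,2])[236:258:2,182:232:2])
"
```

```text
t 13.95 grip [0.5312 0.2445 0.185 ] hopper xy [-0.1012  0.0015] yaw -17.020061485284486 toolz [-0.0637  0.0147 -0.9979] F [-0.195   0.543  -0.7621] M [-0.032  -0.085  -0.0713] q [ 0.2261  0.5626  1.5536  0.0323  1.0844 -1.0635] 0.01588415653554566
pred {0: (np.float64(321.0), np.float64(237.0)), 10: (np.float64(321.0), np.float64(238.0)), 20: (np.float64(321.0), np.float64(242.0)), 30: (np.float64(321.0), np.float64(249.0)), 40: (np.float64(321.0), np.float64(259.0)), 50: (np.float64(321.0), np.float64(273.0)), 60: (np.float64(321.0), np.float64(289.0))} dark rows start [269 270 271] profile [203. 206. 205. 204. 200. 196. 198. 199. 200. 201. 200. 203. 197. 198. 204. 235. 100.  21.  20.  21.  21.  21.  22.  20.]
blob [212.8966 249.4828] [52, 23, 14, 4, 29] [49. 34. 26.]
[[ 19  22  44  74  84  88  87  85  84  85  84  86  83  81  82  83  81  78  75  76  71  76  87  99 102]
 [ 20  20  20  42  83  99  85  86  82  83  86  85  83  81  82  80  80  76  75  76  76  77  86 101 100]
 [ 20  17  21  17  61 102 100  96  88  86  84  83  80  79  78  80  79  76  77  77  76  77  87  99 100]
 [ 20  19  
[... 972 characters left out ...]
 0  0  2  0  8 12 11 10 10 10 10  9  9 11 10 11  9  9 10  9  9  9  6  5  6]
 [ 1  0  0  1  6 11  8  7  9  9 10  9  8  9  9  9  9 10  9 10  9  9  8  8  6]
 [ 1  0  0  1  6 11  6  7  5  5  6  8 11 10 10 10  8  8  8  9  8  8  7  6  7]
 [ 2  1  1 -1  4  6  5  5  5  5  5  5  6 11 14 13 13 11  8  9  9  8  6  6  6]
 [ 1  2  0  1  0  0  1  1  6  5  7  6  9 16 20 21 21 19 17 13 11 10  7  7  7]
 [ 3  2 -3 -1 -1 -1  1 14 41 14 10 10 17 25 23 22 17 20 25 23 15 10  6  7  6]
 [ 2  1 -2 -2  1  0  0 33 41 13 11 12 13 16 15  6  1  3  8 10 10  7  6  6  6]
 [ 2 -1 -1  0 -3 -2  2 26 14  9 10 10 10  9  4 -1 -1 -1 -1  0  3  3  5  5  5]
 [-1  1  1 -1  0 -1 -1  1  0  1  4  7  7  4  0 -1  0  0 -2 -1 -1 -1  0  3  4]]
```

Request:
carry_out(
  steps=[
    [[0.1,0.3,0.2],0,1],
    [[0.1,0.4,-0.2],0,1],
    [[0,0,0],0,1],
    [[0,0,0],0,1],
  ],
)

```text
time: 14.45
position: [0.5328, 0.2514, 0.188]
tool_rot: [0.803, 0.594, -0.023, -0.025]
ft_force: [0.1, -1.1, 1.0]
grip_width: 0.0163
```

```bash
python3 -c "
from st import *
np.set_printoptions(linewidth=220)
state()
t=cams.camera('top');np.savez('t10.npz',**t);a=load('t9.npz')
for c in(a,t):
    studs(c,(155,225,255,275));i=c['pixels'].astype(int);print((i[...,0]-i[...,2])[240:256,200:232:1])
f=lambda c,r:cv2.convertScaleAbs(cv2.resize(c['pixels'][r[0]:r[1],r[2]:r[3],::-1],None,fx=8,fy=8,interpolation=cv2.INTER_CUBIC),alpha=1.8)
cv2.imwrite('pics/c10.png',np.hstack([f(a,(220,270,182,232)),f(t,(220,270,182,232))]))
"
```

```text
t 14.45 grip [0.5326 0.2515 0.185 ] hopper xy [-0.1019  0.0086] yaw -16.98659176507107 toolz [-0.0663  0.013  -0.9977] F [ 0.0908 -1.1482  1.0199] M [-0.1513  0.0274 -0.0406] q [ 0.2376  0.5686  1.5406  0.0318  1.094  -1.052 ] 0.016306950623281868
blob [212.8966 249.4828] [52, 23, 14, 4, 29] [49. 34. 26.]
[[10  9 10  9  9  9  9  9 11  9 10 10 11  9  9 10  9  9 10  9  9  9  9  9  9  8  6  7  5  7  6  6]
 [10 10 10  9 10  9 10  9  8  9  8  8 10  9  9  9  8  9  8  8 10  7  9 10  8  7  7  6  7  7  5  5]
 [ 9  9 10 10  9 10  8  8  9  9  9  7  9 10  9 10 10  9  9 10 10  7  9  8  9  7  8  6  8  6  6  6]
 [ 8  8 10 10  9  9 10 10 10 10  9  9  9  9  8  8  9 11 10  8  9  9  9  9  8  7  7  7  7  7  6  7]
 [ 5  6  6  7  8  9 11 11 10 10 10  9 10  8  8  9  8  9  8  9  9  9  8  9  8  8  7  7  6  7  7  6]
 [ 5  5  6  5  7  6  8 10 11 11 11 11 10 10 10  9  9 10  8  8  8  9  8  9  8  7  7  7  7  7  8  7]
 [ 5  5  5  6  5  5  6  8 11 13 14 14 13 13 13 11 11 10  8 10  9  8  9  9  8  8  6  6  6  6  6  6]
 [ 6  6  5  5  6  6  7  9 11 15 18 18 17 18 17 15 14 13 11 11 11  9 10 12  9 10  7  7  6  7  7  7]
 
[... 1734 characters left out ...]
 6  7]
 [ 7  8  8  7  7 11 14 19 18 17 17 19 20 22 22 23 24 23 21 16 11 10 10 11 10  8  6  6  7  6  6  6]
 [11 10 10 10 10 12 14 15 12  9 10 11 13 15 18 20 21 21 18 14 12 10  9 11 12  9  7  7  6  6  8  7]
 [13 12 11 12 11 10  9  6  4  2  3  5  6  8 12 13 13 16 13 12  9 10 11 14 14 11  7  6  6  7  6  5]
 [10 12 13 11 10  9  4  1 -1  0 -1  0  0  1  3  5  8  9  8  8  7  8 10 14 12 10  7  6  6  6  6  5]
 [11 10 10  9  7  4  2 -1 -1 -1 -2  0  0 -1  0  1  1  2  2  3  4  5  8  9  8  7  7  6  6  6  6  6]
 [10  9 10  7  7  2 -1 -1 -1  0 -1 -1 -2 -1  0 -1 -1  1  1  0  2  2  3  5  7  6  7  6  5  5  6  5]
 [ 8  9  6  3  1  1 -1 -1  0  0  0  0 -1  0 -1 -2 -2  0 -2  0  1 -1  1  1  3  5  6  7  5  6  6  5]]
```

Request:
carry_out(
  steps=[
    [[0.3,-0.4,0.3],0,1],
    [[0.4,-0.4,0.3],0,1],
    [[0.3,-0.1,0.2],0,1],
    [[0,0,-0.4],0,1],
    [[0,0,0.4],0,1],
    [[0,0,-0.4],0,1],
    [[0,0,0.4],0,1],
    [[0,0,0],0,1],
    [[0,0,0],0,1],
  ],
)

```text
time: 15.4
position: [0.5431, 0.2418, 0.1964]
tool_rot: [0.804, 0.594, -0.023, -0.026]
ft_force: [0.9, 0.1, -1.5]
grip_width: 0.016
```

```bash
python3 -c "
from st import *
state();pitch()"
```

```text
t 15.4 grip [0.5429 0.2419 0.1934] hopper xy [-0.0892  0.0024] yaw -17.04793417859692 toolz [-0.0681  0.0142 -0.9976] F [ 0.8886  0.0974 -1.4688] M [ 0.0098  0.0234 -0.097 ] q [ 0.2172  0.5655  1.5179  0.0317  1.122  -1.0705] 0.016040711227369664
pred {0: (np.float64(321.0), np.float64(237.0)), 10: (np.float64(321.0), np.float64(238.0)), 20: (np.float64(321.0), np.float64(242.0)), 30: (np.float64(321.0), np.float64(249.0)), 40: (np.float64(321.0), np.float64(259.0)), 50: (np.float64(321.0), np.float64(273.0)), 60: (np.float64(321.0), np.float64(289.0))} dark rows start [277 278 279] profile [202. 203. 204. 198. 199. 193. 193. 198. 196. 201. 197. 198. 102. 222.
 238. 242. 146.  67.  18.  22.  22.  23.  23.  23.]
```

Request:
carry_out(
  steps=[
    [[0,0,0],0,1],
    [[0,0,0],0,1],
    [[-0.3,0.1,0.4],0,1],
    [[-0.6,0.2,0.8],0,1],
    [[-0.6,0.2,0.8],0,1],
    [[-0.6,0.2,0.8],0,1],
    [[-0.6,0.2,0.8],0,1],
    [[-0.7,0.2,0.8],0,1],
    [[-0.7,0.2,0.8],0,1],
    [[-0.7,0.2,0.8],0,1],
  ],
  squeeze=40,
)

```text
time: 16.45
position: [0.4908, 0.2576, 0.2608]
tool_rot: [0.803, 0.594, -0.024, -0.026]
ft_force: [0.0, 0.6, -1.3]
grip_width: 0.0159
```

Request:
carry_out(
  steps=[
    [[-0.8,0.2,0.8],0,1],
    [[-0.8,0.2,0.8],0,1],
    [[-0.8,0.2,0.8],0,1],
    [[-0.8,0,0.4],0,1],
    [[0,0,0],0,1],
    [[0,0,0],0,1],
  ],
)

```text
time: 17.05
position: [0.4542, 0.2646, 0.2929]
tool_rot: [0.803, 0.595, -0.023, -0.025]
ft_force: [0.7, -0.1, -1.4]
grip_width: 0.0156
```

```bash
python3 -c "
from st import *
state();pitch()
t=cams.camera('top');s=cams.camera('scene');np.savez('t11.npz',**t);np.savez('s11.npz',**s)
studs(t,(130,220,270,420))
f=lambda c,r,k:cv2.convertScaleAbs(cv2.resize(c['pixels'][r[0]:r[1],r[2]:r[3],::-1],None,fx=k,fy=k,interpolation=cv2.INTER_CUBIC),alpha=1.3)
a=f(s,(90,270,140,320),2.2);b=f(t,(180,380,130,290),2.5);o=np.zeros((500,800,3),np.uint8);o[:396,:396]=a;o[:,400:]=b;cv2.imwrite('pics/c11.png',o)"
```

```text
t 17.05 grip [0.454  0.2647 0.2899] hopper xy [-0.1809 -0.0018] yaw -16.899405693785766 toolz [-0.0673  0.0134 -0.9976] F [ 0.6956 -0.1077 -1.3686] M [-0.0177 -0.0469  0.0094] q [ 0.2969  0.3577  1.5869  0.0341  1.2577 -0.9902] 0.015635901824724026
pred {0: (np.float64(321.0), np.float64(237.0)), 10: (np.float64(321.0), np.float64(238.0)), 20: (np.float64(321.0), np.float64(242.0)), 30: (np.float64(321.0), np.float64(249.0)), 40: (np.float64(321.0), np.float64(259.0)), 50: (np.float64(321.0), np.float64(272.0)), 60: (np.float64(321.0), np.float64(289.0))} dark rows start [277 278 279] profile [201. 240. 251. 250. 251. 251. 252. 252. 252. 252. 252. 252. 251. 227.
 242. 245. 148.  72.  20.  23.  23.  24.  25.  25.]
blob [136.7241 245.069 ] [6, 13, 3, 26, 29] [90. 73. 57.]
blob [156.1739 300.3913] [24, 77, 6, 8, 23] [78. 61. 37.]
blob [182.5479 342.0822] [42, 89, 24, 58, 73] [82. 63. 44.]
blob [136.9167 350.6389] [0, 126, 14, 8, 36] [79. 61. 38.]
blob [198.5 399. ] [63, 179, 12, 1, 12] [105.  89.  69.]
blob [254.5 399. ] [117, 179, 16, 1, 16] [106.  91.  72.]
```

Request:
carry_out(
  steps=[
    [[0,-1.5,0.5],0.6,1],
    [[0,-3,0.5],1.2,1],
    [[0,-3.5,0],1.2,1],
    [[0,-3.5,0],1.2,1],
    [[0.5,-3.5,0],1.2,1],
    [[1.5,-3.5,0],1.2,1],
    [[2,-3.5,0],1.2,1],
    [[2,-3.5,0],1.2,1],
    [[2.5,-3.5,0],1.2,1],
    [[2.5,-3,0],1.2,1],
  ],
)

```text
time: 18.2
position: [0.5656, -0.0655, 0.299]
tool_rot: [0.736, 0.676, -0.028, -0.026]
ft_force: [0.9, 1.1, -1.0]
grip_width: 0.0156
```

Request:
carry_out(
  steps=[
    [[2.5,-2,0],0,1],
    [[2.5,-1,-0.5],0,1],
    [[2.5,0,-1.5],0,1],
    [[1.5,0,-2],0,1],
    [[0.5,0,-1.5],0,1],
    [[0,0,0],0,1],
    [[0,0,0],0,1],
  ],
)

```text
time: 18.9
position: [0.6671, -0.1067, 0.2364]
tool_rot: [0.739, 0.672, -0.029, -0.027]
ft_force: [-0.2, 1.0, -1.0]
grip_width: 0.0154
```

```bash
python3 -c "
from st import *
state();pitch()
t=cams.camera('top');a=load('top0.npz');np.savez('t12.npz',**t)
d=np.abs(t['pixels'].astype(int)-a['pixels']).max(2); print('flap diff',d[220:270,178:222].mean(), 'whole hopper',d[170:280,165:270].mean())
for n,b in dict(knob=(328,290,355,318),plate=(295,165,315,190),pot=(255,300,280,325)).items(): print(n,d[b[1]:b[3],b[0]:b[2]].mean())"
```

```text
t 18.9 grip [ 0.6669 -0.1067  0.2334] hopper xy [ 0.1313 -0.2947] yaw -5.44332792554485 toolz [-0.0785  0.0004 -0.9969] F [-0.2318  0.9735 -1.0276] M [ 0.0105 -0.0542 -0.0396] q [-0.3135  0.6378  1.2413 -0.0245  1.3375 -1.7824] 0.01538520877963961
pred {0: (np.float64(321.0), np.float64(237.0)), 10: (np.float64(321.0), np.float64(237.0)), 20: (np.float64(321.0), np.float64(241.0)), 30: (np.float64(321.0), np.float64(248.0)), 40: (np.float64(321.0), np.float64(258.0)), 50: (np.float64(321.0), np.float64(272.0)), 60: (np.float64(321.0), np.float64(288.0))} dark rows start [101 102 103] profile [ 31.  32.  31.  30.  30.  29.  31.  50.  49.  51.  49.  50.  75. 227.
 241. 245. 156.  70.  20.  24.  25.  24.  24.  25.]
flap diff 41.51409090909091 whole hopper 43.212380952380954
knob 72.95370370370371
plate 43.426
pot 51.7904
```

Request:
carry_out(
  steps=[
    [[0,0,-1.5],0,1],
    [[0,0,-2],0,1],
    [[0,0,-2],0,1],
    [[0,0,-1.5],0,1],
    [[0,0,-0.7],0,1],
    [[0,0,-0.3],0,1],
  ],
)

```text
time: 19.6
position: [0.6663, -0.1059, 0.1585]
tool_rot: [0.739, 0.673, -0.027, -0.022]
ft_force: [-0.4, -0.3, -0.9]
grip_width: 0.0154
```

```bash
python3 -c "
from st import *
state()"
```

```text
t 19.6 grip [ 0.6661 -0.1059  0.1555] hopper xy [ 0.1303 -0.2942] yaw -5.396623502813185 toolz [-0.0694 -0.0026 -0.9976] F [-0.356  -0.3419 -0.9194] M [-0.019  -0.0475  0.0257] q [-0.3127  0.7149  1.3187 -0.0259  1.1734 -1.7782] 0.015449224958180114
```

Request:
carry_out(
  steps=[
    [[0,0,-0.4],0,1],
    [[0,0,-0.4],0,1],
    [[0,0,-0.3],0,1],
    [[0,0,-0.3],0,1],
    [[0,0,0],0,1],
  ],
)

```text
time: 20.1
position: [0.6677, -0.1063, 0.1479]
tool_rot: [0.739, 0.673, -0.025, -0.02]
ft_force: [0.3, -0.0, -2.0]
grip_width: 0.0159
```

Request:
carry_out(
  steps=[
    [[0,0,-0.4],0,1],
    [[0,0,-0.4],0,1],
    [[0,0,0],0,1],
  ],
)

```text
time: 20.4
position: [0.6686, -0.1068, 0.1481]
tool_rot: [0.739, 0.673, -0.025, -0.018]
ft_force: [-0.5, 0.6, -1.1]
grip_width: 0.0155
```

Request:
carry_out(
  steps=[
    [[0,0,-0.7],0,1],
    [[0,0,-0.5],0,1],
    [[0,0,0],0,1],
  ],
)

```text
time: 20.7
position: [0.6702, -0.1074, 0.1478]
tool_rot: [0.739, 0.673, -0.023, -0.015]
ft_force: [0.9, 0.1, -1.2]
grip_width: 0.0159
```

```bash
python3 -c "
from st import *
state();pitch()
s=cams.camera('scene');np.savez('s12.npz',**s)
o=robot.get_obs()
u,v=proj(s,o['position'])[0].astype(int)
i=s['pixels'][v-70:v+110,u-60:u+90,::-1]
cv2.imwrite('pics/c12.png',cv2.convertScaleAbs(cv2.resize(i,None,fx=3.3,fy=3.3,interpolation=cv2.INTER_CUBIC),alpha=1.2));print(u,v,i.shape)"
```

```text
t 20.7 grip [ 0.67   -0.1074  0.1448] hopper xy [ 0.1345 -0.2945] yaw -5.34270482951878 toolz [-0.0553 -0.0086 -0.9984] F [ 0.8957  0.0845 -1.1865] M [ 0.0364 -0.0337 -0.023 ] q [-0.3125  0.7269  1.3261 -0.0277  1.1387 -1.7775] 0.015872000576642176
pred {0: (np.float64(320.0), np.float64(238.0)), 10: (np.float64(320.0), np.float64(239.0)), 20: (np.float64(320.0), np.float64(243.0)), 30: (np.float64(320.0), np.float64(250.0)), 40: (np.float64(320.0), np.float64(260.0)), 50: (np.float64(320.0), np.float64(274.0)), 60: (np.float64(320.0), np.float64(290.0))} dark rows start [75 76 77] profile [ 32.  32.  31.  31.  31.  32.  32.  32.  33.  32.  33.  34.  66. 230.
 244. 247. 158.  70.  22.  26.  26.  25.  25.  26.]
406 217 (180, 150, 3)
```

```bash
python3 -c "
from st import *
o=robot.get_obs();print(o['joint_torque'],o['joint_velocities'])"
```

```text
[  0.3619 -48.2902 -15.2931  -0.1135   0.003    0.0242] [-0.0007  0.0112 -0.0022  0.0006 -0.0003 -0.0004]
```

View pics/c12.png

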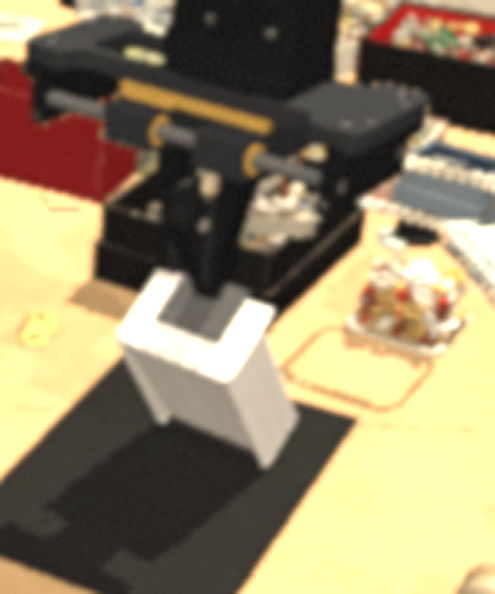

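Request:
carry_out(
  steps=[
    [[0,0,0],0,1],
    [[0,0,0],0,1],
    [[-0.7,0.1,-0.3],0,1],
    [[-0.7,0.1,-0.3],0,1],
    [[-1.1,0.1,-0.5],0,1],
    [[-1.1,0.1,-0.7],0,1],
    [[0,0,0],0,1],
  ],
  squeeze=8,
)

```text
time: 21.5
position: [0.6345, -0.1045, 0.1305]
tool_rot: [0.739, 0.673, -0.023, -0.014]
ft_force: [-0.1, -0.7, 0.7]
grip_width: 0.0162
```

```bash
cat >> st.py <<'E'
def hand():
    "pitch of the handle rel. tool from its rear end, row where the bench or mat gives way to the brighter cap/pads"
    w=cams.camera("wrist")["pixels"].astype(int).max(2); c=w[:,316:325].mean(1); print("col",[(r,int(c[r])) for r in range(226,300,4)])
E
python3 -c "
from st import *
state();hand()"
```

```text
t 21.5 grip [ 0.6343 -0.1045  0.1275] hopper xy [ 0.0995 -0.3021] yaw -5.34892788231906 toolz [-0.0532 -0.0102 -0.9985] F [-0.0738 -0.7266  0.6967] M [0.1289 0.1783 0.0036] q [-0.3248  0.705   1.4397 -0.0308  1.0444 -1.7857] 0.016178387435058478
col [(226, 32), (230, 32), (234, 32), (238, 32), (242, 32), (246, 32), (250, 30), (254, 19), (258, 22), (262, 22), (266, 23), (270, 23), (274, 23), (278, 23), (282, 23), (286, 23), (290, 24), (294, 24), (298, 24)]
```

Request:
carry_out(
  steps=[
    [[-1.0,0.1,-0.8],0,1],
    [[-0.9,0.1,-0.8],0,1],
    [[-0.9,0.1,-0.9],0,1],
    [[-0.8,0.1,-0.9],0,1],
    [[0,0,0],0,1],
  ],
)

```text
time: 22.05
position: [0.6026, -0.1022, 0.0942]
tool_rot: [0.739, 0.673, -0.021, -0.011]
ft_force: [-1.2, 0.3, -0.6]
grip_width: 0.0159
```

```bash
python3 -c "
from st import *
state();hand()"
```

```text
t 22.05 grip [ 0.6024 -0.1022  0.0912] hopper xy [ 0.0683 -0.3093] yaw -5.340599264884105 toolz [-0.0462 -0.013  -0.9988] F [-1.16    0.3217 -0.5688] M [0.1292 0.0608 0.0488] q [-0.3376  0.7188  1.5512 -0.0349  0.9113 -1.7929] 0.01585290560420525
col [(226, 19), (230, 19), (234, 19), (238, 19), (242, 21), (246, 21), (250, 24), (254, 26), (258, 24), (262, 23), (266, 22), (270, 21), (274, 22), (278, 22), (282, 21), (286, 21), (290, 21), (294, 22), (298, 29)]
```

Request:
carry_out(
  steps=[
    [[-0.7,0.1,-1.0],0,1],
    [[-0.6,0.1,-1.0],0,1],
    [[-0.5,0,-1.0],0,1],
    [[-0.3,0,-0.8],0,1],
    [[0,0,0],0,1],
  ],
)

```text
time: 22.6
position: [0.5887, -0.1023, 0.0568]
tool_rot: [0.739, 0.673, -0.018, -0.005]
ft_force: [-1.2, 1.1, -0.5]
grip_width: 0.0159
```

Request:
carry_out(
  steps=[
    [[0,0,0],0,1],
    [[0,0,0],0,1],
    [[0,0,0],0,0.6],
    [[0,0,0],0,0.3],
    [[0,0,0],0,0],
    [[0,0,0],0,0],
    [[0,0,0],0,0],
    [[0,0,0],0,0],
  ],
  squeeze=3,
)

```text
time: 23.4
position: [0.5925, -0.1032, 0.0583]
tool_rot: [0.739, 0.673, -0.016, -0.002]
ft_force: [-0.2, 0.0, -0.0]
grip_width: 0.0562
```

Request:
carry_out(
  steps=[
    [[0,0,0.5],0,0],
    [[0,0,1.5],0,0],
    [[0,0,3],0,0],
    [[0,0,4],0,0],
    [[-1,0,4],0,0],
    [[-2,0,4],0,0],
    [[-3,0,2],0,0],
    [[-4,0,0],0,0],
    [[-4,0,0],0,0],
    [[0,0,0],0,0],
  ],
)

```text
time: 24.4
position: [0.4476, -0.1025, 0.2648]
tool_rot: [0.739, 0.674, -0.014, 0.004]
ft_force: [-0.5, 0.5, -0.2]
grip_width: 0.0873
```

```bash
python3 -c "
from st import *
state()
s=cams.camera('scene');t=cams.camera('top');a=load('top0.npz');b=load('scene0.npz');np.savez('s13.npz',**s);np.savez('t13.npz',**t)
for nm,x,y,bx in(('top',t,a,dict(flap=(178,220,222,270),plate=(297,167,313,188),scoop=(335,170,412,270),knob=(330,292,352,316),pot=(256,304,278,322))),('scene',s,b,dict(flap=(215,180,255,225),hopper=(200,165,305,275),plate=(350,240,365,252),scoop=(335,250,450,330),knob=(290,308,318,336),pot=(226,286,244,308)))):
    d=np.abs(x['pixels'].astype(int)-y['pixels']).max(2)
    for n,q in bx.items(): print(nm,n,d[q[1]:q[3],q[0]:q[2]].mean().round(1))
"
```

```text
t 24.4 grip [ 0.4476 -0.1026  0.2618] hopper xy [-0.0796 -0.3549] yaw -5.246052626270938 toolz [-0.0162 -0.0245 -0.9996] F [-0.4862  0.4675 -0.2338] M [ 0.0487  0.0236 -0.0097] q [-0.4508  0.2806  1.8012 -0.0333  1.064  -1.9137] 0.08733810315201061
top flap 6.2
top plate 18.8
top scoop 39.5
top knob 61.9
top pot 18.2
scene flap 10.6
scene hopper 12.0
scene plate 0.9
scene scoop 26.5
scene knob 1.1
scene pot 1.0
```

```bash
python3 -c "
from st import *
s=load('s13.npz');t=load('t13.npz');a=load('top0.npz');b=load('scene0.npz')
g=lambda c,q:cv2.cvtColor(c['pixels'],cv2.COLOR_RGB2GRAY)[q[1]:q[3],q[0]:q[2]]
for nm,x,y,q in(('top',t,a,(168,205,232,282)),('scene',s,b,(205,170,262,240))):
    big=(q[0]-6,q[1]-6,q[2]+6,q[3]+6);r=cv2.matchTemplate(g(x,big),g(y,q),cv2.TM_CCOEFF_NORMED);print(nm,r.max(),cv2.minMaxLoc(r)[3])
    d=np.abs(g(x,q).astype(int)-g(y,q)); print(np.round(cv2.resize(d.astype(np.float32),(8,8),interpolation=cv2.INTER_AREA)).astype(int))
# scoop: white blob in scene (tray) and top
for nm,c,q in(('scene0',b,(335,240,455,335)),('scene',s,(335,240,455,335)),('top0',a,(330,165,420,275)),('top',t,(330,165,420,275))):
    i=c['pixels'][q[1]:q[3],q[0]:q[2]].astype(int); m=((i.min(2)>150)).astype(np.uint8)
    n,l,st,ce=cv2.connectedComponentsWithStats(m);k=1+st[1:,4].argmax();print(nm,ce[k]+q[:2],st[k].tolist(),cv2.minAreaRect(np.argwhere(l==k)[:,::-1].astype(np.float32)))
studs(t,(350,160,420,260));print('tcp in scene,top',proj(s,[[.4476,-.1,.265]]),proj(t,[[.4476,-.1,.265]]))
"
```

```text
top 0.98368466 (6, 6)
[[ 6  6  6  7  7 10 14 17]
 [ 3  3  4  5  6  6  7  8]
 [ 3  3  2  3  3  4  4  5]
 [ 7 10  5  4  4  3  2  4]
 [11 13 14  9  4  3  3  3]
 [11 14 11  4  4  4  4  3]
 [16 12 12 10  7  5  4  3]
 [17 12 12 12 12 12 12 11]]
scene 0.9847632 (6, 6)
[[ 3  1  1  8  9 12 13 12]
 [ 1  1  7 11  9  9 10 12]
 [ 2  5  9 12 12 12  8 10]
 [ 6  1  1 10 12 12 11 12]
 [ 1  1  4 11 12 11 11 14]
 [ 1  8 12 12 12 11 14 14]
 [ 1  4 12 12 11 13 14 14]
 [ 1  1  1  4  4 13 17 21]]
scene0 [415.4746 280.0318] [54, 23, 56, 41, 786] ((80.05294036865234, 37.688236236572266), (30.04486846923828, 54.34107208251953), 40.60129165649414)
scene [404.8523 283.1966] [43, 26, 56, 41, 819] ((69.86082458496094, 41.06185531616211), (30.650171279907227, 54.67082214355469), 39.47246170043945)
top0 [381.8104 199.3631] [34, 13, 38, 46, 1245] ((52.489845275878906, 35.64213180541992), (36.12225341796875, 43.10446548461914), 4.085616588592529)
top [377.3764 210.8082] [29, 22, 38, 47, 1533] ((47.80786895751953, 45.17017364501953), (36.96247863769531, 44.4638671875), 3.4682295322418213)
blob [396.9091 167.0909] [42, 7, 10, 2, 11] [79. 63. 46.]
blob [379.5 168.5] [19, 8, 22, 2, 22] [83. 66. 48.]
tcp in scene,top [[325.5694 199.2052]] [[394.6652 322.0351]]
```

```bash
python3 -c "
from rig import robot
print(robot.hand_in())"
```

```text
the job is handed in; nothing more can be done
None
```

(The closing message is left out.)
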